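Shut the air line in the bench box

TASK

The dusting gun is finished for the day, so shut off its air: slide the cream cover of the grey bench air box all the way aside to uncover the two valve handles, then push the red handle clockwise a full quarter turn until it is shut. Leave the blue handle as it is and the cover fully open, and do not shift the mug, solder spool, cassette or screwdriver around the box.

Things in the scene. Friction and masses are not known exactly. Their poses are not given: they have to be found in the camera images.
- airbox: grey box fixed to the bench, 150 mm in x, 480 mm in y, 62 mm tall; origin: centre of its underside. Its -y half is an open-topped bay (inside 140 x 230 mm, walls 5 mm, floor at 6 mm) with two valves; its +y half is closed, the cover parks over it. Rails along both long edges, 70 mm high, to 82 mm from the centre line. Copper pipes jut to 110 mm at -x, 95 mm at +x
- cover (a joint): cream sliding cover, 150 x 240 mm, 6 mm thick (63.5 to 69.5 mm above the bench), held on the rails: 0 = covering the whole bay, grows (m) as it slides to the box's +y, 0.235 = fully open against its stop. Starts 0 to 0.03 open, takes 2 to 4 N, stays where left
- cover_ridge (a point): middle of the upright face of the black thumb ridge at the centre of the cover, 81.5 mm above the bench; moves with the cover, axes as the box. The face looks to the box's -y, is 80 mm wide along x and rises from 69.5 to 90.5 mm above the bench; behind it the ridge is 12 mm thick, then slopes down to +y. Push it to +y
- handle_red (a joint): red valve handle, a bar 12 mm wide, 20 mm tall (34 to 54 mm above the bench), on a vertical axis. 0 = open: it points to the box's -x (to the robot), along its pipe. Grows clockwise from above to 1.571 = shut against its stop: it points to the box's +y. Starts at 0 to 0.2, takes 2 to 3 N near its end, stays where left
- handle_blue (a joint): blue valve handle, a bar 12 mm wide, 20 mm tall (34 to 54 mm above the bench), on a vertical axis. 0 = open: it points to the box's -x (to the robot), along its pipe. Grows clockwise from above to 1.571 = shut against its stop: it points to the box's +y. Starts at 0 to 0.2, takes 2 to 3 N near its end, stays where left. To be left open
- red_axis (a point): red valve: point on the handle's turning axis, 44 mm above the bench (half-way up the handle). The two axes are about 110 mm apart along the box's y, 20 mm to +x of its centre line; which colour is where changes. Brass and copper parts reach 34 mm high
- blue_axis (a point): blue valve: point on the handle's turning axis, 44 mm above the bench (half-way up the handle). The two axes are about 110 mm apart along the box's y, 20 mm to +x of its centre line; which colour is where changes. Brass and copper parts reach 34 mm high
- red_tip (a point): the outer end of the red handle, 55 mm from its axis, 44 mm above the bench; turns with the handle
- blue_tip (a point): the outer end of the blue handle, 55 mm from its axis, 44 mm above the bench; turns with the handle
- mug: white mug, 76 mm across, 85 mm tall, standing off the box's -y end; loose; origin: centre of its underside
- spool: red and silver solder spool, 56 mm across, 36 mm tall, standing on the robot's side of the box; loose; origin: centre of its underside
- cassette: black video cassette lying flat, 103 by 187 by 25 mm, on the far side of the box; loose; origin: centre of its underside
- screwdriver: screwdriver with orange grip lying on the far side of the box, handle to its -x; loose; origin: underside, about mid-length

How it is judged:
By the outcome, as a careful person would: the job done as asked, in the order asked, and still so for the second after the job is handed in, with the robot touching nothing.
It also fails if it takes over 45 s, if anything falls off the work surface, if the arm or the gripper's body presses on something with over 40 N, if the wrist force passes 120 N, or if a joint passes its speed limit or range.

ROBOT

A 6-joint arm with a two-finger parallel gripper is mounted at the origin on the work surface. World frame = base frame: x ahead of the robot, y to its left, z up, the work surface at z = 0. Lengths are in m, angles in rad, forces in N, time in s.
With the tool pointing down it reaches from about 0.35 to 0.975 m from the base axis. Payload 4.9 kg.
Tool frame: the origin (TCP) lies at the very end of the fingers, on their centre line; the grasp point (between the pads) lies 19 mm behind it (manip.hold_point_z is the distance from the TCP to the grasp point, in m); z points along the fingers, x is the direction in which the jaws open and shut, and the axes are right-handed (so a half turn about z gives the same grasp; the last joint's range is limited). The gripper opens to 85 mm and grips with 20 to 120 N. Pads are 22 mm wide; open, the fingers measure 114 mm over their backs; the gripper's body (76 mm by 85 mm) begins 54 mm behind the grasp point. The pads swing forward as they close: fully open they stand 13 mm farther back than shut.
Start: joints at [1.099, 0.053, 1.613, -0, 1.476, -0.119], TCP at [0.216, 0.586, 0.208] pointing down, gripper open.
Joint ranges: [-3.01, 3.01], [-1.01, 2.22], [0.06, 2.58], [-1.02, 4.17], [0.09, 2.62], [-3.14, 3.14]. Speed limits (rad/s): [2.57, 2.57, 3.14, 3.14, 3.14, 3.14].

INTERFACE

Orientations are given as a unit quaternion [w, x, y, z].
In Python, from plant import manip gives the robot as it stands.
- The arm moves only by the shell command python3 -m handwheel 'ROWS' [OPENING]. ROWS is JSON, a list of rows, each an object of numbers: "dx", "dy", "dz": the shift along the tool's x, y, z in m; "ax", "ay", "az": the turn, a rotation vector about the tool's x, y, z in rad. In form: [{"dx": .., "dy": .., "dz": .., "ax": .., "ay": .., "az": ..}, ...]. A call has 1 to 5 rows; each row is the pose to reach, as a shift and turn from the pose commanded when the call began, along the tool's axes at that moment; what a row does not reach only later rows make up. A row lasts 1/8 s, in which the tool goes at most 62.5 mm and 10.7 degrees, less where a joint would pass 70% of its speed; a pose out of reach is approached as far as the arm can. A call with a gripper value outside its range is refused whole. OPENING is the closure in counts, from 0 (fully open) to 255 (shut), set as the call begins (- or left out, the last holds). The fingers move at their own pace and stop on an object; the grip force is fixed at half the most. Time passes only in rows, so rows that repeat a pose let the fingers close. It gives the time, the measured TCP pose, the force and the opening at its end, in the units of the state.
- manip.state(): the state, without advancing time (a new reading comes with each control period).
- manip.grab_frame(name): name is "scene" or "top" or "wrist"; returns a dict with "image" (420x560x3 uint8, blue, green, red), "z_map" (420x560 float32, m along the optical axis (not along the pixel's ray), 0 where there is no reading), "K" (3x3 intrinsics, pixels), "xyz" and "rotation" of the camera in the world. Camera axes: x right, y up, looking along -z (the intrinsics and any distortion apply to the point x, -y, -z); pixel columns grow to the right and rows downward; lengths in m; the calibration is good to about 2 mm. A picture is of the moment at which its call begins.
- manip.job_done(): hands the job in, once; it reports no verdict.
The state is a dict: "time": time; "joint_pos": joint angles; "joint_vel": joint speeds; "joint_efforts": joint torques, N m; "tool_pos": TCP position; "tool_rot": TCP orientation; "contact_force": force on the tool from outside, world axes, zero at the start; "ft_torque": the same for the moment, N m; "gripper_width": opening from 0.0 (shut) to 1.0 (fully open).
Only numpy, scipy, OpenCV 4.12 (cv2) and the standard library are available. Lean on these libraries where they do the work, as an engineer would, in place of code of your own. Each camera call takes 0.05 s, during which the arm holds its last target.

## Working session

There is one attempt and no reset: what is moved stays moved. The work goes in short steps, Python scripts to look and compute and a shell command to move; the robot and the scene stay as the last step left them, time stands still between calls to the robot, and variables do not carry over. Pictures are saved under pics/ and viewed, and the job is handed in when it is done.

```bash
ls; mkdir -p pics; python3 - <<'E'
from plant import manip
import cv2,numpy as np
s=manip.state();print(s['time'],s['tool_pos'],s['tool_rot'],s['gripper_width'],s['contact_force'])
for n in('scene','top'):
    f=manip.grab_frame(n);cv2.imwrite(f'pics/{n}0.png',f['image']);np.savez(f'pics/{n}0.npz',**f);print(n,f['xyz'],f['rotation'],f['K'])
E
```

```text
pics
0.0 [0.21565421 0.58591395 0.20627468] [ 4.79744060e-04  8.20221209e-01  5.72045584e-01 -8.88014889e-04] 0.998519263237507 [ 0.68636034 -0.22443095 -0.37016116]
scene [ 1.10613101 -0.23367142  1.02758786] [0.78689444 0.20887825 0.15218954 0.56036181] [[462.40275667   0.         273.91044824]
 [  0.         462.40275667 204.61652557]
 [  0.           0.           1.        ]]
top [ 0.40242559 -0.06252461  1.05588934] [ 0.74280235  0.07827095 -0.06836502 -0.6613959 ] [[519.44413693   0.         273.44596075]
 [  0.         519.44413693 210.20123917]
 [  0.           0.           1.        ]]
```

View pics/scene0.png

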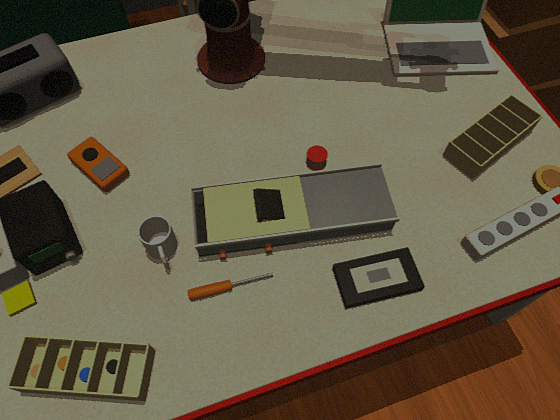

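View pics/top0.png

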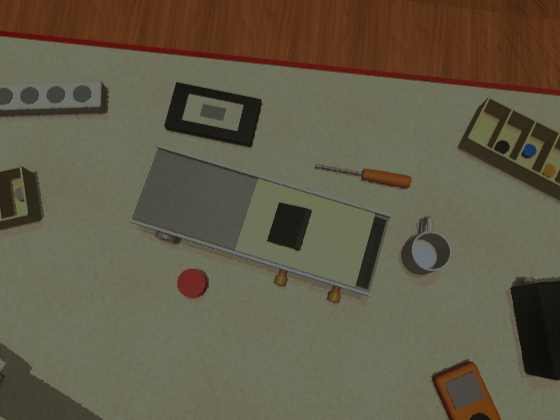

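```bash
cat > h.py <<'E'
import numpy as np,cv2
from scipy.spatial.transform import Rotation as R
def rot(q): return R.from_quat([q[1],q[2],q[3],q[0]]).as_matrix()
def ray(f,u,v,z):
    K=f['K'];d=rot(f['rotation'])@np.array([(u-K[0,2])/K[0,0],-(v-K[1,2])/K[1,1],-1]);c=f['xyz'];return c+d*(z-c[2])/d[2]
def proj(f,p):
    K=f['K'];q=rot(f['rotation']).T@(np.array(p)-f['xyz']);return K[0,0]*q[0]/-q[2]+K[0,2],K[1,1]*-q[1]/-q[2]+K[1,2]
E
python3 - <<'E'
import cv2,numpy as np
from h import *
im=cv2.imread('pics/top0.png')[135:305,120:400]
cv2.imwrite('pics/c0.png',cv2.resize(im,None,fx=2.8,fy=2.8,interpolation=cv2.INTER_CUBIC))
f=dict(np.load('pics/top0.npz'))
for u,v in((160,149),(388,215),(370,293),(133,222)):print(ray(f,u,v,.07))
E
```

```text
[0.70671052 0.20221636 0.07      ]
[ 0.62523904 -0.25778805  0.07      ]
[ 0.47229777 -0.23478395  0.07      ]
[0.55466394 0.23030639 0.07      ]
```

View pics/c0.png

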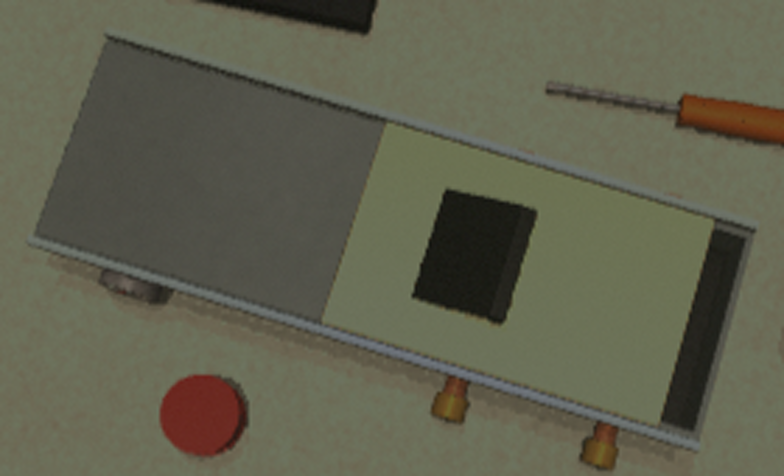

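```bash
cat >> h.py <<'E'
def fit(P,L):
    P=np.array(P)[:,:2];L=np.array(L);a=P-P.mean(0);b=L-L.mean(0)
    th=np.arctan2((b[:,0]*a[:,1]-b[:,1]*a[:,0]).sum(),(a*b).sum())
    c,s=np.cos(th),np.sin(th);M=np.array([[c,-s],[s,c]]);t=P.mean(0)-M@L.mean(0)
    return th,t,M,P-(L@M.T+t)
E
python3 - <<'E'
from h import *
f=dict(np.load('pics/top0.npz'))
g=lambda u,v,z:ray(f,120+u/2.8,135+v/2.8,z)
C=[g(106,35,.07),g(756,226,.07),g(698,447,.07),g(30,240,.07)]
th,t,M,r=fit(C,[(.082,.24),(.082,-.24),(-.082,-.24),(-.082,.24)])
print(th,t,r)
loc=lambda p:M.T@(p[:2]-t)
for n,p in dict(rb1=g(537,209,.0695),rb2=g(503,323,.0695),rt1=g(522,206,.0905),rt2=g(490,320,.0905),ce1=g(714,220,.0695),ce2=g(661,423,.0695),cl=g(385,122,.0695),cl2=g(321,322,.0695),spool=g(203,415,.036)).items():print(n,p,loc(p))
print('mug',ray(f,427,252,.085),loc(ray(f,427,252,.085)))
print('driver',loc(ray(f,410,180,.02)))
for n in('top','scene'):
    f=dict(np.load(f'pics/{n}0.npz'));m=f['image'].copy()
    for l in[(.082,.24),(.082,-.24),(-.082,-.24),(-.082,.24)]:
        u,v=proj(f,[*(M@np.array(l)+t),.07]);cv2.circle(m,(int(u),int(v)),2,(0,0,255),-1)
    cv2.imwrite(f'pics/{n}chk.png',m)
E
```

```text
-0.1818986387287786 [ 0.58983582 -0.01333238] [[-0.00458533 -0.00091402]
 [-0.00279     0.00247722]
 [ 0.00333113  0.00084864]
 [ 0.0040442  -0.00241184]]
rb1 [ 0.61888438 -0.11025945  0.0695    ] [ 0.04610315 -0.09007316]
rb2 [ 0.53712765 -0.09522734  0.0695    ] [-0.03702402 -0.09007862]
rt1 [ 0.61517318 -0.09892166  0.0905    ] [ 0.0404022  -0.07959377]
rt2 [ 0.53526073 -0.08569715  0.0905    ] [-0.04058413 -0.08104338]
ce1 [ 0.62526679 -0.23268059  0.0695    ] [ 0.07452591 -0.20932004]
ce2 [ 0.482167   -0.20783997  0.0695    ] [-0.07070662 -0.21077559]
cl [0.66872171 0.00203696 0.0695    ] [0.07480416 0.02938601]
cl2 [0.52346971 0.02816622 0.0695    ] [-0.07277819  0.02880852]
spool [0.45351771 0.10432744 0.036     ] [-0.15535347  0.09105911]
mug [ 0.55953997 -0.33250717  0.085     ] [ 0.0279418  -0.31938947]
driver [ 0.17661855 -0.26666879]
```

View pics/scenechk.png

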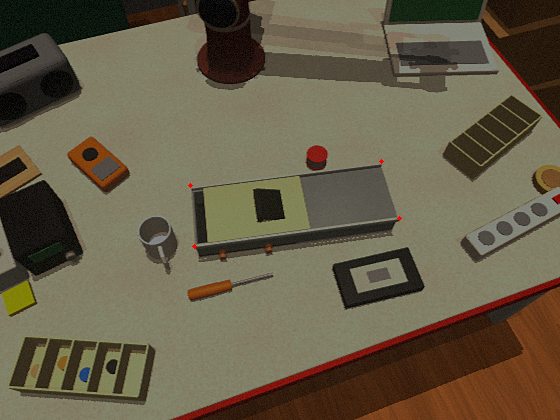

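```bash
python3 - <<'E'
from h import *
for n,pts in(('top',[(330,240),(190,200),(290,225),(200,283),(420,330),(60,330),(330,150)]),('scene',[(230,205),(345,195),(270,205),(317,153),(450,250),(130,330),(300,100)])):
    f=dict(np.load(f'pics/{n}0.npz'));print(f.keys());K=f['K']
    for u,v in pts:
        z=np.median(f['z_map'][v-2:v+3,u-2:u+3])
        p=f['xyz']+rot(f['rotation'])@np.array([(u-K[0,2])/K[0,0]*z,-(v-K[1,2])/K[1,1]*z,-z]);print(n,u,v,p.round(4))
E
```

```text
dict_keys(['image', 'z_map', 'K', 'xyz', 'rotation'])
top 330 240 [ 0.5636 -0.1509  0.07  ]
top 190 200 [0.612  0.1287 0.063 ]
top 290 225 [ 0.5813 -0.0714  0.0839]
top 200 283 [0.4556 0.0897 0.037 ]
top 420 330 [ 0.4164 -0.3509 -0.    ]
top 60 330 [0.3339 0.3571 0.0014]
top 330 150 [ 7.676e-01 -1.390e-01  7.000e-04]
dict_keys(['image', 'z_map', 'K', 'xyz', 'rotation'])
scene 230 205 [ 0.5491 -0.1583  0.0698]
scene 345 195 [0.6094 0.1152 0.0615]
scene 270 205 [ 0.5863 -0.0698  0.0804]
scene 317 153 [0.4523 0.1064 0.0355]
scene 450 250 [ 8.044e-01  3.157e-01 -4.000e-04]
scene 130 330 [ 7.435e-01 -4.528e-01  3.000e-04]
scene 300 100 [ 0.2325  0.1428 -0.0007]
```

```bash
python3 - <<'E'
from h import *
im=cv2.imread('pics/scene0.png')[150:270,180:410]
cv2.imwrite('pics/c1.png',cv2.resize(im,None,fx=3.4,fy=3.4,interpolation=cv2.INTER_CUBIC))
E
```

```text
(no output)
```

View pics/c1.png

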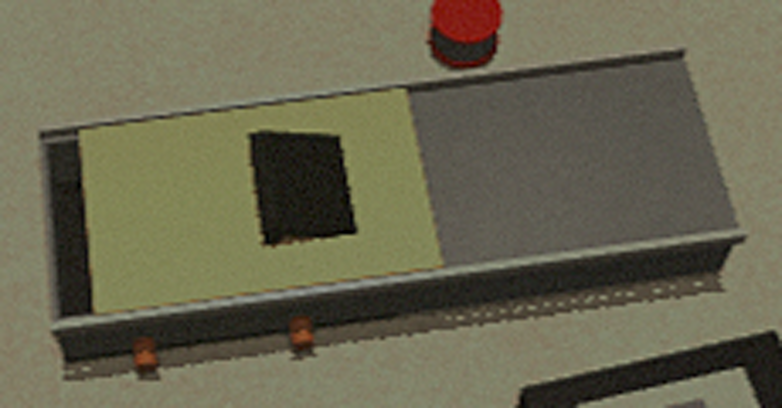

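```bash
python3 - <<'E'
from h import *
L=[(.082,.24),(.082,-.24),(-.082,-.24),(-.082,.24)]
f=dict(np.load('pics/top0.npz'));g=lambda u,v,z=.07:ray(f,120+u/2.8,135+v/2.8,z)
f2=dict(np.load('pics/scene0.npz'));g2=lambda u,v,z=.07:ray(f2,180+u/3.4,150+v/3.4,z)
A=[g(106,35),g(756,226),g(698,447),g(30,240)]
B=[g2(744,238),g2(54,325),g2(40,131),g2(684,50)]
for n,C in(('top',A),('scene',B)):
    print(n,np.array(C)[:,:2].round(4).tolist());th,t,M,r=fit(C,L);print(th,t);print(r.round(4))
A=[g(385,122),g(714,220),g(661,423),g(321,322)]
B=[g2(443,266),g2(95,312),g2(80,130),g2(407,88)]
for n,C in(('top',A),('scene',B)):
    print(n,np.array(C)[:,:2].round(4).tolist());th,t,M,r=fit(C,[(.075,.12),(.075,-.12),(-.075,-.12),(-.075,.12)]);print(th,t);print(r.round(4))
E
```

```text
top [[0.7093, 0.207], [0.6243, -0.2617], [0.4691, -0.2337], [0.5566, 0.2351]]
-0.1818986387287786 [ 0.58983582 -0.01333238]
[[-0.0046 -0.0009]
 [-0.0028  0.0025]
 [ 0.0033  0.0008]
 [ 0.004  -0.0024]]
scene [[0.7181, 0.2038], [0.6261, -0.2617], [0.4739, -0.2335], [0.5618, 0.2333]]
-0.19004043493208006 [ 0.59498176 -0.01453471]
[[-0.0027 -0.0018]
 [-0.0041  0.004 ]
 [ 0.0048  0.0012]
 [ 0.002  -0.0034]]
top [[0.6686, 0.002], [0.6252, -0.2326], [0.4821, -0.2078], [0.5234, 0.0281]]
-0.17726539994370055 [ 0.57481887 -0.10255904]
[[-0.0012 -0.0003]
 [-0.0023  0.0013]
 [ 0.0023 -0.0003]
 [ 0.0013 -0.0007]]
scene [[0.6702, 0.0003], [0.6258, -0.2332], [0.4825, -0.2062], [0.526, 0.0283]]
-0.18664719370761762 [ 0.57614367 -0.10271283]
[[-0.0019 -0.001 ]
 [-0.0018  0.0013]
 [ 0.0024  0.0005]
 [ 0.0013 -0.0008]]
```

```bash
cat >> h.py <<'E'
TH=-.184; T=np.array([.5915,-.014]); BM=np.array([[np.cos(TH),-np.sin(TH)],[np.sin(TH),np.cos(TH)]])
def w2l(p): return BM.T@(np.array(p)[:2]-T)
def l2w(l): return BM@np.array(l)+T
def go(x,y,z):
    """shift (tool axes) and turn to local x,y, height z, tool x = box y, pointing down"""
    from plant import manip
    s=manip.state();Rt=rot(s['tool_rot']);b=BM
    G=np.array([[b[0,1],b[0,0],0],[b[1,1],b[1,0],0],[0,0,-1.]])
    d=Rt.T@(np.array([*l2w((x,y)),z])-s['tool_pos'])
    print('t',s['time'],'loc',w2l(s['tool_pos']).round(4),s['tool_pos'][2].round(4),'F',s['contact_force'].round(1),'shift',d.round(4),'turn',R.from_matrix(Rt.T@G).as_rotvec().round(4))
E
python3 -c "
from h import *
go(0,-.14,.19)"
```

```text
t 0.1 loc [-0.4793  0.5211] 0.2064 F [-0.7  0.4  0.2] shift [-0.5711  0.5835  0.0173] turn [-0.0004  0.0019 -0.1688]
```

```bash
python3 -m handwheel '[{"dx":-0.04,"dy":0.04,"az":-0.05},{"dx":-0.08,"dy":0.08,"az":-0.10},{"dx":-0.12,"dy":0.12,"az":-0.15},{"dx":-0.16,"dy":0.165,"az":-0.169},{"dx":-0.2,"dy":0.205,"az":-0.169}]' 255; python3 -c "
from h import *
go(0,-.14,.19)"
```

```text
t 0.1 loc [-0.4793  0.5211] 0.2064 F [-0.7  0.4  0.2] shift [-0.5711  0.5835  0.0173] turn [-0.0004  0.0019 -0.1688]invalid input at $[0]: expected keys dx, dy, dz, ax, ay, az
```

```bash
python3 -m handwheel '[{"dx":-0.04,"dy":0.04,"dz":0,"ax":0,"ay":0,"az":-0.05},{"dx":-0.08,"dy":0.08,"dz":0,"ax":0,"ay":0,"az":-0.10},{"dx":-0.12,"dy":0.12,"dz":0,"ax":0,"ay":0,"az":-0.15},{"dx":-0.16,"dy":0.165,"dz":0,"ax":0,"ay":0,"az":-0.169},{"dx":-0.2,"dy":0.205,"dz":0,"ax":0,"ay":0,"az":-0.169}]' 255; python3 -c "
from h import *
go(0,-.14,.19)"
```

```text
time: 0.72
tool_pos: [0.3396, 0.3261, 0.2071]
tool_rot: [0.0, 0.769, 0.639, -0.0]
contact_force: [1.3, 0.3, 0.0]
gripper_width: -0.003
t 0.725 loc [-0.3099  0.2883] 0.2071 F [1.3 0.3 0. ] shift [-0.4284  0.3097  0.0172] turn [-0.0001  0.0004  0.0005]
```

```bash
python3 -m handwheel '[{"dx":-0.045,"dy":0.034,"dz":0,"ax":0,"ay":0,"az":0},{"dx":-0.095,"dy":0.069,"dz":0,"ax":0,"ay":0,"az":0},{"dx":-0.145,"dy":0.104,"dz":0,"ax":0,"ay":0,"az":0},{"dx":-0.195,"dy":0.14,"dz":0,"ax":0,"ay":0,"az":0},{"dx":-0.24,"dy":0.173,"dz":0.01,"ax":0,"ay":0,"az":0}]' && python3 -m handwheel '[{"dx":-0.05,"dy":0.035,"dz":0,"ax":0,"ay":0,"az":0},{"dx":-0.1,"dy":0.07,"dz":0,"ax":0,"ay":0,"az":0},{"dx":-0.145,"dy":0.105,"dz":0,"ax":0,"ay":0,"az":0},{"dx":-0.188,"dy":0.137,"dz":0.007,"ax":0,"ay":0,"az":0},{"dx":-0.188,"dy":0.137,"dz":0.007,"ax":0,"ay":0,"az":0}]'; python3 -c "
from h import *
from plant import manip
go(0,-.14,.078)
f=manip.grab_frame('wrist');cv2.imwrite('pics/w1.png',f['image']);np.savez('pics/w1.npz',**f)
f=manip.grab_frame('scene');cv2.imwrite('pics/s1.png',f['image'])
"
```

```text
time: 1.35
tool_pos: [0.4664, 0.0583, 0.1981]
tool_rot: [0.001, 0.769, 0.639, 0.001]
contact_force: [-0.4, 0.4, -0.2]
gripper_width: -0.004
time: 1.98
tool_pos: [0.5657, -0.1522, 0.1887]
tool_rot: [-0.001, 0.77, 0.638, -0.001]
contact_force: [-0.7, 0.9, 0.1]
gripper_width: -0.001
t 1.975 loc [-0.     -0.1406] 0.1887 F [-0.7  0.9  0.1] shift [0.0006 0.0003 0.1107] turn [-0.0028 -0.0002 -0.0038]
```

View pics/w1.png

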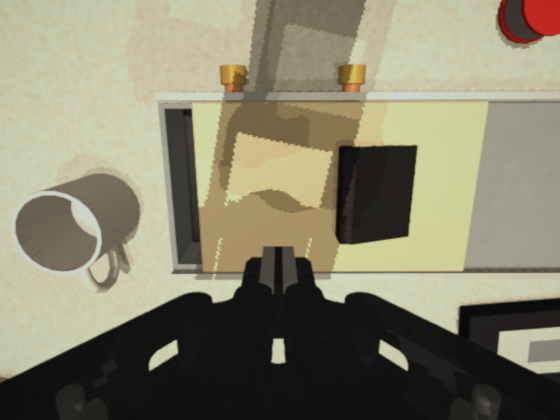

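View pics/s1.png

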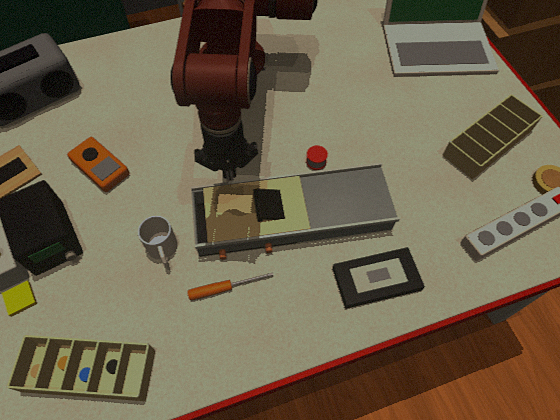

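```bash
python3 -m handwheel '[{"dx":0,"dy":0,"dz":0.05,"ax":0,"ay":0,"az":0},{"dx":0,"dy":0,"dz":0.1,"ax":0,"ay":0,"az":0},{"dx":0,"dy":0,"dz":0.111,"ax":0,"ay":0,"az":0},{"dx":0.015,"dy":0,"dz":0.111,"ax":0,"ay":0,"az":0},{"dx":0.03,"dy":0,"dz":0.111,"ax":0,"ay":0,"az":0}]' && python3 -m handwheel '[{"dx":0.02,"dy":0,"dz":0,"ax":0,"ay":0,"az":0},{"dx":0.045,"dy":0,"dz":0,"ax":0,"ay":0,"az":0},{"dx":0.07,"dy":0,"dz":0,"ax":0,"ay":0,"az":0},{"dx":0.09,"dy":0,"dz":0,"ax":0,"ay":0,"az":0},{"dx":0.1,"dy":0,"dz":0,"ax":0,"ay":0,"az":0}]'; python3 -c "
from h import *
from plant import manip
go(0,.1,.078)
f=manip.grab_frame('wrist');cv2.imwrite('pics/w2.png',f['image'])
f=manip.grab_frame('scene');cv2.imwrite('pics/s2.png',f['image'])
"
```

```text
time: 2.7
tool_pos: [0.5733, -0.1191, 0.0825]
tool_rot: [0.002, 0.769, 0.639, 0.001]
contact_force: [0.2, -0.5, 0.1]
gripper_width: 0.001
time: 3.32
tool_pos: [0.5901, -0.0201, 0.0802]
tool_rot: [0.0, 0.769, 0.64, 0.0]
contact_force: [0.3, 0.4, 0.1]
gripper_width: -0.0
t 3.325 loc [-0.0003 -0.0063] 0.0802 F [0.3 0.4 0.1] shift [0.1063 0.0005 0.0022] turn [0.001  0.     0.0018]
```

View pics/w2.png

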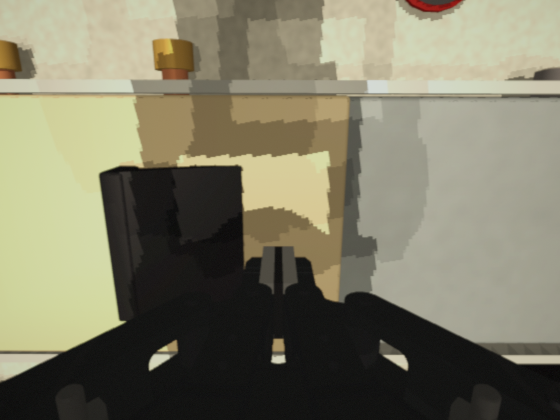

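View pics/s2.png

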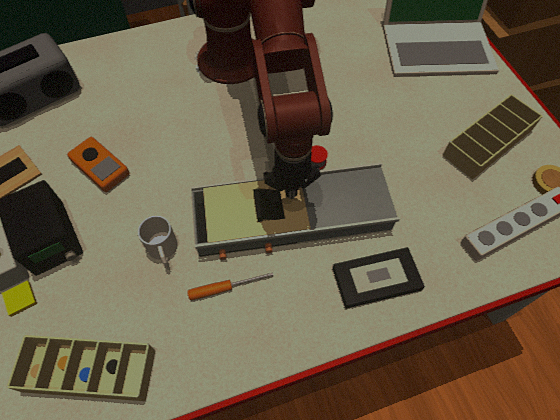

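```bash
python3 -c "
from h import *
from plant import manip
f=manip.grab_frame('scene');np.savez('pics/s3.npz',**f)
cv2.imwrite('pics/c3.png',cv2.resize(f['image'][150:250,230:350],None,fx=6,fy=6,interpolation=cv2.INTER_CUBIC))
s=manip.state();p=s['tool_pos'];print(p,proj(f,p))
K=f['K'];v,u=np.mgrid[0:420,0:560];z=f['z_map'];P=np.stack([(u-K[0,2])/K[0,0]*z,-(v-K[1,2])/K[1,1]*z,-z],-1)@rot(f['rotation']).T+f['xyz']
for r in range(184,210,2):print(r,[(round(float(w2l(P[r,c])[1])*1000),round(float(P[r,c,2])*1000)) for c in range(252,312,4)])
"
```

```text
[ 0.58968753 -0.02138745  0.07969591] (np.float64(289.748243996913), np.float64(200.50310884419835))
184 [(-90, 71), (-81, 69), (-71, 70), (-61, 69), (-60, 183), (-51, 182), (-42, 174), (-32, 161), (-24, 170), (-17, 182), (-4, 150), (1, 178), (13, 156), (20, 165), (30, 161)]
186 [(-91, 72), (-81, 67), (-72, 69), (-62, 68), (-52, 71), (-51, 173), (-122, 1028), (-33, 165), (-23, 155), (-16, 172), (-6, 155), (3, 160), (12, 154), (21, 155), (46, 64)]
188 [(-92, 71), (-82, 70), (-72, 69), (-63, 74), (-53, 67), (-43, 70), (-42, 162), (-33, 159), (-23, 150), (-16, 158), (-6, 152), (3, 149), (24, 71), (35, 64), (44, 64)]
190 [(-92, 69), (-83, 87), (-74, 88), (-64, 81), (-55, 83), (-45, 76), (-35, 76), (-34, 154), (-22, 130), (-16, 154), (-5, 141), (4, 134), (23, 68), (34, 64), (44, 61)]
192 [(-93, 68), (-84, 91), (-75, 90), (-65, 84), (-55, 80), (-46, 76), (-36, 72), (-26, 68), (-21, 116), (-15, 138), (-6, 136), (5, 126), (23, 66), (33, 62), (43, 62)]
194 [(-94, 68), (-85, 91), (-76, 88), (-66, 86), (-56, 81), (-46, 77), (-37, 72), (-27, 69), (-17, 70), (-15, 129), (-5, 125), (4, 121), (21, 
[... 478 characters left out ...]
 68), (9, 70), (18, 70), (29, 63), (38, 63)]
202 [(-97, 69), (-88, 90), (-79, 89), (-69, 84), (-60, 85), (-50, 78), (-40, 77), (-30, 72), (-21, 70), (-11, 68), (-2, 69), (8, 70), (17, 69), (27, 70), (38, 58)]
204 [(-97, 70), (-89, 94), (-79, 91), (-70, 85), (-60, 81), (-50, 75), (-41, 73), (-31, 73), (-21, 68), (-12, 68), (-2, 68), (7, 67), (16, 69), (25, 74), (37, 61)]
206 [(-98, 69), (-89, 92), (-80, 87), (-71, 87), (-61, 81), (-51, 79), (-42, 78), (-32, 73), (-22, 67), (-13, 69), (-4, 71), (6, 70), (15, 70), (25, 70), (36, 61)]
208 [(-99, 71), (-90, 92), (-81, 91), (-71, 87), (-62, 83), (-52, 82), (-43, 76), (-33, 73), (-23, 68), (-14, 67), (-4, 70), (5, 66), (14, 69), (24, 71), (35, 60)]
```

View pics/c3.png

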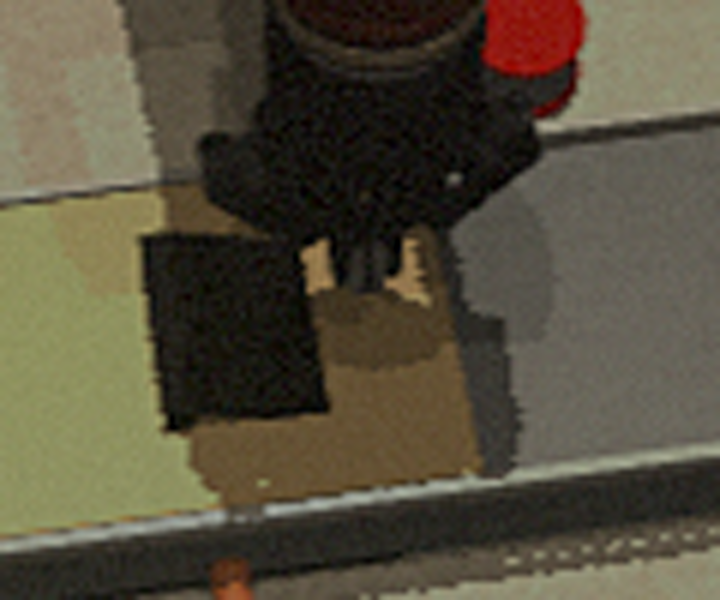

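```bash
python3 -c "
from h import *
f=dict(np.load('pics/s3.npz'))
K=f['K'];v,u=np.mgrid[0:420,0:560];z=f['z_map'];P=np.stack([(u-K[0,2])/K[0,0]*z,-(v-K[1,2])/K[1,1]*z,-z],-1)@rot(f['rotation']).T+f['xyz']
for r in range(190,203):print(r,[tuple((np.r_[w2l(P[r,c]),P[r,c,2]]*1000).round().astype(int).tolist()) for c in range(284,300,2)])
"
```

```text
190 [(-1, -22, 130), (11, -20, 148), (15, -16, 154), (11, -10, 145), (9, -5, 141), (13, -2, 146), (6, 4, 134), (-33, 19, 68)]
191 [(-2, -22, 124), (9, -19, 141), (11, -15, 142), (10, -10, 140), (10, -6, 139), (5, 0, 130), (7, 4, 131), (-29, 18, 71)]
192 [(-4, -21, 116), (6, -18, 131), (11, -15, 138), (11, -10, 138), (11, -6, 136), (4, 0, 124), (6, 5, 126), (-27, 17, 70)]
193 [(-2, -22, 115), (6, -18, 127), (9, -14, 130), (11, -10, 132), (11, -6, 131), (6, 0, 123), (6, 5, 120), (-24, 17, 69)]
194 [(-26, -17, 70), (6, -18, 123), (11, -15, 129), (9, -10, 126), (9, -5, 125), (5, 0, 117), (8, 4, 121), (-21, 16, 69)]
195 [(-24, -17, 68), (7, -19, 120), (11, -15, 126), (9, -10, 121), (10, -5, 122), (7, 0, 116), (-19, 11, 71), (-20, 16, 67)]
196 [(-20, -18, 71), (7, -18, 115), (10, -14, 119), (11, -10, 120), (10, -5, 117), (-18, 6, 69), (-16, 11, 70), (-18, 16, 66)]
197 [(-19, -18, 67), (-18, -14, 68), (11, -14, 116), (10, -10, 114), (10, -5, 113), (-14, 5, 70), (-14, 10, 70), (-14, 15, 68)]
198 [(-15, -19, 69), (-14, -14, 70), (9, -14, 109), (11, -10, 110), (10, -5, 107), (-11, 5, 70), (-11, 10, 70), (-11, 15, 69)]
199 [(-12, -19, 71), (-10, -15, 73), (-11, -10, 70), (-10, -5, 70), (-10, 0, 69), (-10, 5, 68), (-7, 9, 72), (-6, 14, 72)]
200 [(-9, -20, 70), (-9, -15, 69), (-9, -10, 68), (-9, -5, 66), (-8, -1, 68), (-7, 4, 68), (-5, 9, 70), (-4, 13, 71)]
201 [(-9, -20, 66), (-7, -15, 69), (-5, -11, 70), (-4, -6, 71), (-2, -2, 73), (-4, 4, 68), (-4, 9, 66), (-3, 13, 68)]
202 [(-4, -21, 70), (-3, -16, 70), (-4, -11, 68), (-1, -7, 71), (-2, -2, 69), (-2, 3, 68), (0, 8, 70), (2, 12, 71)]
```

```bash
python3 -m handwheel '[{"dx":0,"dy":0,"dz":-0.03,"ax":0,"ay":0,"az":0},{"dx":-0.04,"dy":0,"dz":-0.03,"ax":0,"ay":0,"az":0},{"dx":-0.09,"dy":0,"dz":-0.03,"ax":0,"ay":0,"az":0},{"dx":-0.135,"dy":0,"dz":-0.03,"ax":0,"ay":0,"az":0},{"dx":-0.135,"dy":0,"dz":0.00,"ax":0,"ay":0,"az":0}]' && python3 -m handwheel '[{"dx":0,"dy":0,"dz":0.01,"ax":0,"ay":0,"az":0},{"dx":0,"dy":0,"dz":0.018,"ax":0,"ay":0,"az":0},{"dx":0,"dy":0,"dz":0.018,"ax":0,"ay":0,"az":0}]'; cat >> h.py <<'E'
def cloud(f):
    K=f['K'];v,u=np.mgrid[0:420,0:560];z=f['z_map'];P=np.stack([(u-K[0,2])/K[0,0]*z,-(v-K[1,2])/K[1,1]*z,-z],-1)@rot(f['rotation']).T+f['xyz']
    P[...,:2]=(P[...,:2]-T)@BM
    return P
def tipz(n='scene'):
    from plant import manip
    f=manip.grab_frame(n);P=cloud(f);l=w2l(manip.state()['tool_pos']);zt=manip.state()['tool_pos'][2]
    u,v=map(int,proj(f,[*l2w(l),zt+.02]))
    for r in range(v-12,v+14,2):print(r,[tuple((P[r,c]*1000).round().astype(int).tolist()) for c in range(u-8,u+9,4)])
    return f
E
python3 -c "
from h import *
go(0,.1,.055)
f=tipz();cv2.imwrite('pics/c4.png',cv2.resize(f['image'][150:270,180:340],None,fx=5,fy=5,interpolation=cv2.INTER_CUBIC))
"
```

```text
time: 4.1
tool_pos: [0.5666, -0.1593, 0.0826]
tool_rot: [0.003, 0.771, 0.637, 0.001]
contact_force: [0.3, 0.6, -0.4]
gripper_width: 0.001
time: 4.47
tool_pos: [0.5647, -0.154, 0.0612]
tool_rot: [-0.0, 0.769, 0.64, -0.0]
contact_force: [-0.3, -0.1, 0.3]
gripper_width: 0.001
t 4.475 loc [-0.0007 -0.1425] 0.0612 F [-0.3 -0.1  0.3] shift [0.2425 0.0009 0.0062] turn [-0.0007 -0.0001  0.0009]
195 [(14, -155, 166), (-2, -147, 136), (15, -138, 163), (14, -129, 159), (4, -121, 141)]
197 [(17, -156, 162), (10, -148, 148), (17, -139, 158), (15, -130, 151), (9, -121, 140)]
199 [(14, -157, 149), (11, -148, 142), (10, -139, 138), (11, -131, 137), (12, -122, 137)]
201 [(11, -158, 135), (12, -149, 135), (10, -140, 128), (12, -131, 130), (-22, -122, 71)]
203 [(-25, -161, 66), (10, -150, 123), (10, -141, 120), (6, -132, 112), (-17, -123, 69)]
205 [(-17, -161, 70), (4, -151, 103), (10, -142, 111), (5, -133, 100), (-11, -124, 70)]
207 [(-13, -162, 67), (6, -152, 98), (11, -142, 104), (7, -133, 94), (-7, -124, 67)]
209 [(-5, -162, 71), (-5, -153, 69), (10, -143, 92), (-1, -134, 71), (-2, -125, 68)]
211 [(-1, -163, 69), (-1, -154, 68), (3, -144, 71), (2, -135, 68), (3, -125, 67)]
213 [(4, -164, 68), (6, -154, 69), (8, -145, 70), (8, -135, 68), (9, -126, 67)]
215 [(9, -164, 68), (10, -155, 67), (13, -145, 71), (15, -136, 70), (17, -127, 72)]
217 [(16, -165, 71), (17, -155, 71), (17, -146, 68), (20, -137, 71), (20, -127, 68)]
219 [(20, -165, 69), (21, -156, 68), (23, -147, 68), (26, -137, 71), (26, -128, 69)]
```

View pics/c4.png

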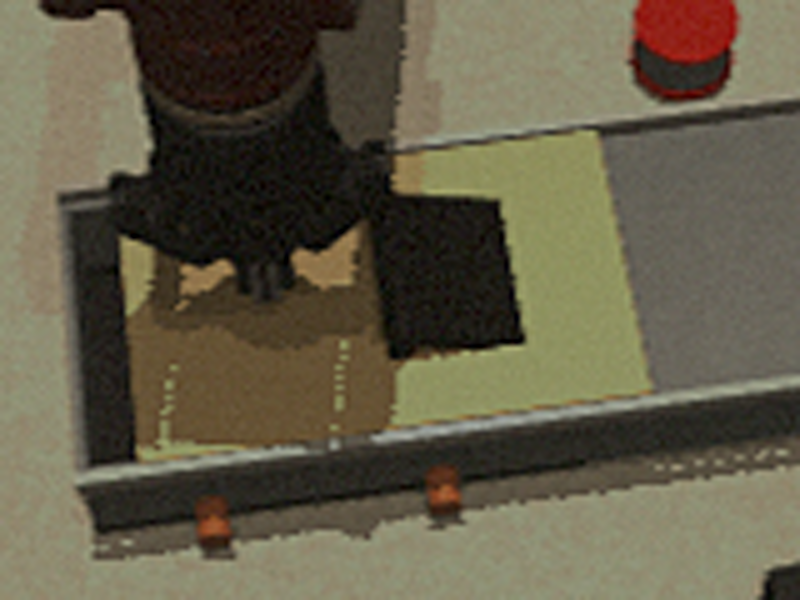

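```bash
python3 -m handwheel '[{"dx":0,"dy":0,"dz":0.008,"ax":0,"ay":0,"az":0},{"dx":0,"dy":0,"dz":0.013,"ax":0,"ay":0,"az":0},{"dx":0.02,"dy":0,"dz":0.013,"ax":0,"ay":0,"az":0},{"dx":0.04,"dy":0,"dz":0.013,"ax":0,"ay":0,"az":0},{"dx":0.06,"dy":0,"dz":0.013,"ax":0,"ay":0,"az":0}]';  python3 -c "
from h import *
go(0,.1,.055)
f=tipz();cv2.imwrite('pics/c5.png',cv2.resize(f['image'][150:270,180:340],None,fx=5,fy=5,interpolation=cv2.INTER_CUBIC))
"
```

```text
time: 5.15
tool_pos: [0.576, -0.0942, 0.0486]
tool_rot: [0.0, 0.769, 0.64, -0.0]
contact_force: [0.2, -2.9, -1.9]
gripper_width: 0.002
t 5.15 loc [-0.0005 -0.0817] 0.0486 F [ 0.2 -2.9 -1.9] shift [ 0.1816  0.0007 -0.0066] turn [0.0003 0.0012 0.0011]
194 [(15, -96, 157), (7, -87, 141), (8, -78, 141), (15, -70, 151), (4, -60, 129)]
196 [(15, -97, 149), (17, -88, 149), (14, -79, 142), (16, -70, 143), (7, -60, 126)]
198 [(14, -97, 138), (16, -88, 138), (11, -79, 128), (9, -70, 122), (10, -61, 121)]
200 [(12, -97, 125), (10, -88, 120), (13, -79, 122), (11, -70, 117), (-1, -59, 94)]
202 [(-16, -97, 69), (9, -89, 110), (10, -79, 109), (6, -70, 99), (2, -60, 91)]
204 [(-10, -97, 70), (546, -122, 1028), (9, -80, 97), (6, -70, 91), (7, -61, 89)]
206 [(-6, -98, 67), (11, -89, 94), (11, -80, 93), (-1, -70, 69), (13, -62, 91)]
208 [(2, -99, 72), (9, -90, 81), (10, -80, 82), (5, -70, 69), (16, -62, 87)]
210 [(5, -99, 67), (8, -90, 71), (7, -80, 66), (9, -71, 67), (23, -63, 90)]
212 [(12, -100, 71), (13, -91, 70), (16, -81, 73), (15, -72, 68), (29, -64, 91)]
214 [(15, -101, 67), (18, -91, 69), (20, -82, 70), (19, -72, 67), (34, -65, 90)]
216 [(22, -101, 69), (23, -92, 69), (25, -83, 70), (25, -73, 67), (41, -65, 93)]
218 [(27, -102, 69), (28, -93, 67), (29, -83, 68), (32, -74, 70), (39, -65, 81)]
```

View pics/c5.png

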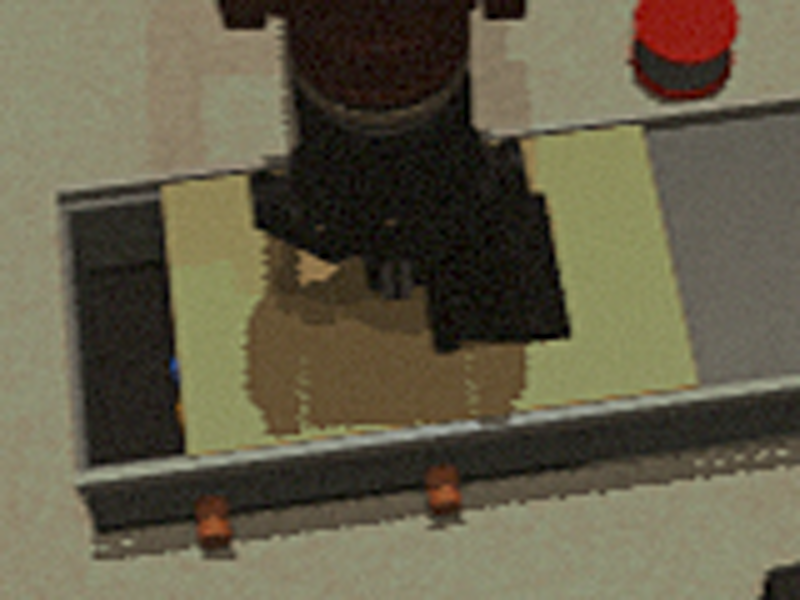

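```bash
python3 -m handwheel '[{"dx":0.025,"dy":0,"dz":0,"ax":0,"ay":0,"az":0},{"dx":0.055,"dy":0,"dz":0,"ax":0,"ay":0,"az":0},{"dx":0.085,"dy":0,"dz":0,"ax":0,"ay":0,"az":0},{"dx":0.115,"dy":0,"dz":0,"ax":0,"ay":0,"az":0},{"dx":0.145,"dy":0,"dz":0,"ax":0,"ay":0,"az":0}]' && python3 -m handwheel '[{"dx":0.015,"dy":0,"dz":0,"ax":0,"ay":0,"az":0},{"dx":0.025,"dy":0,"dz":0,"ax":0,"ay":0,"az":0},{"dx":0.033,"dy":0,"dz":0,"ax":0,"ay":0,"az":0}]';  python3 -c "
from h import *
go(0,.1,.055)"
```

```text
time: 5.82
tool_pos: [0.6026, 0.048, 0.0486]
tool_rot: [0.001, 0.769, 0.639, -0.0]
contact_force: [2.3, -3.0, -0.7]
gripper_width: -0.001
time: 6.2
tool_pos: [0.6083, 0.0797, 0.0487]
tool_rot: [-0.0, 0.769, 0.639, -0.0]
contact_force: [-0.7, -2.8, 1.2]
gripper_width: -0.004
t 6.2 loc [-0.0006  0.0952] 0.0487 F [-0.7 -2.8  1.2] shift [ 0.0048  0.0006 -0.0063] turn [-0.0003  0.0003  0.    ]
```

Continue in small steps until the stop shows in the force.

```bash
python3 -m handwheel '[{"dx":0.004,"dy":0,"dz":0,"ax":0,"ay":0,"az":0},{"dx":0.008,"dy":0,"dz":0,"ax":0,"ay":0,"az":0}]';python3 -m handwheel '[{"dx":0.002,"dy":0,"dz":0,"ax":0,"ay":0,"az":0},{"dx":0.004,"dy":0,"dz":0,"ax":0,"ay":0,"az":0}]';  python3 -c "
from h import *
go(0,.1,.055)"
```

```text
time: 6.45
tool_pos: [0.6095, 0.086, 0.0486]
tool_rot: [0.001, 0.769, 0.639, -0.001]
contact_force: [-3.8, -12.3, 4.4]
gripper_width: -0.001
time: 6.7
tool_pos: [0.6095, 0.086, 0.0487]
tool_rot: [0.003, 0.769, 0.639, -0.005]
contact_force: [-6.7, -20.9, 6.7]
gripper_width: -0.0
t 6.7 loc [-0.0006  0.1016] 0.0487 F [ -6.7 -20.9   6.7] shift [-0.0017  0.0006 -0.0062] turn [-0.0019  0.0111  0.0004]
```

```bash
python3 -m handwheel '[{"dx":-0.02,"dy":0,"dz":0,"ax":0,"ay":0,"az":0},{"dx":-0.02,"dy":0,"dz":-0.06,"ax":0,"ay":0,"az":0},{"dx":-0.06,"dy":0,"dz":-0.11,"ax":0,"ay":0,"az":0},{"dx":-0.11,"dy":0,"dz":-0.12,"ax":0,"ay":0,"az":0},{"dx":-0.16,"dy":0,"dz":-0.12,"ax":0,"ay":0,"az":0}]';  python3 -c "
from h import *
from plant import manip
go(0,.1,.055)
for n in('wrist','scene','top'):
  f=manip.grab_frame(n);cv2.imwrite('pics/%s6.png'%n,f['image']);np.savez('pics/%s6.npz'%n,**f)
"
```

```text
time: 7.32
tool_pos: [0.5822, -0.0672, 0.1709]
tool_rot: [0.002, 0.769, 0.639, 0.002]
contact_force: [1.4, -0.5, -0.0]
gripper_width: -0.001
t 7.325 loc [ 0.0006 -0.054 ] 0.1709 F [ 1.4 -0.5 -0. ] shift [ 0.1539 -0.0011  0.1161] turn [ 0.0048 -0.0011  0.0006]
```

View pics/wrist6.png

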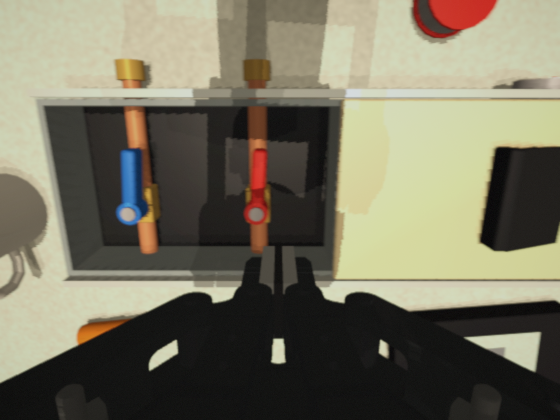

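View pics/scene6.png

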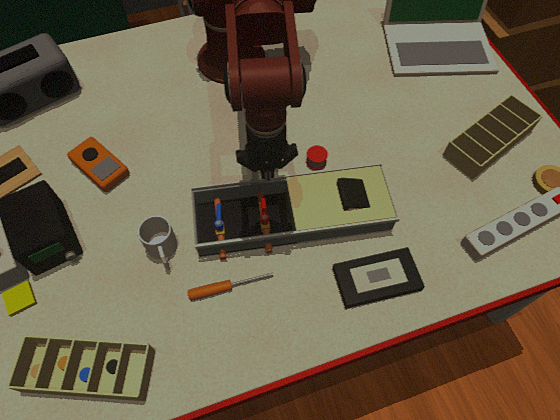

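```bash
python3 -c "
from h import *
f=dict(np.load('pics/wrist6.npz'));P=cloud(f)
for n,u,v in(('redax',257,212),('redtip',261,150),('blueax',129,212),('bluetip',130,150),('bay far -y wall in',103,240),('cover edge',338,190),('floor',200,190)):
  print(n,w2l(ray(f,u,v,.054)).round(4),P[v,u].round(4))
f=dict(np.load('pics/scene6.npz'))
m=f['image'];cv2.imwrite('pics/c6.png',cv2.resize(m[170:260,185:325],None,fx=5.5,fy=5.5,interpolation=cv2.INTER_CUBIC))
"
```

```text
redax [ 0.0183 -0.0716] [ 0.0177 -0.0714  0.056 ]
redtip [-0.0352 -0.0674] [-0.0352 -0.0674  0.0532]
blueax [ 0.0183 -0.1828] [ 0.0174 -0.1814  0.0571]
bluetip [-0.0352 -0.1757] [-0.0351 -0.176   0.0534]
bay far -y wall in [ 0.0444 -0.209 ] [ 0.063  -0.235   0.0066]
cover edge [-0.0014 -0.0021] [-0.0047 -0.0047  0.0684]
floor [-0.0013 -0.1199] [ 0.0097 -0.131   0.0065]
```

View pics/c6.png

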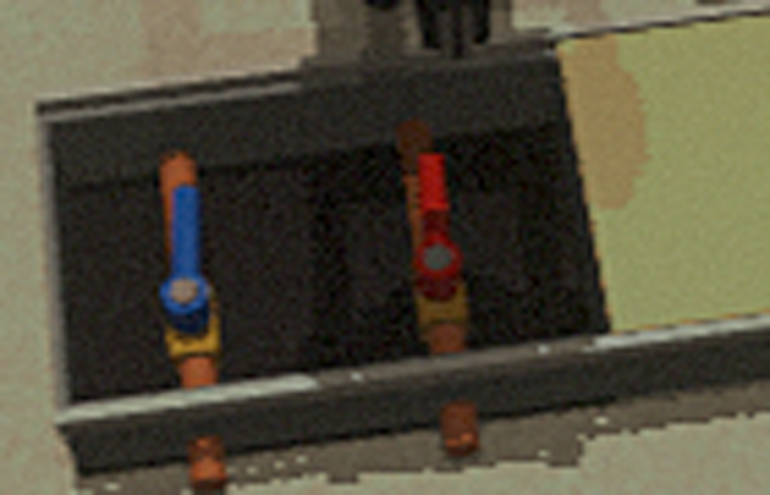

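```bash
python3 -c "
from h import *
go(-.035,-.118,.04)"; python3 -m handwheel '[{"dx":-0.035,"dy":-0.018,"dz":0,"ax":0,"ay":0,"az":0},{"dx":-0.064,"dy":-0.036,"dz":0,"ax":0,"ay":0,"az":0},{"dx":-0.064,"dy":-0.036,"dz":0.04,"ax":0,"ay":0,"az":0},{"dx":-0.064,"dy":-0.036,"dz":0.09,"ax":0,"ay":0,"az":0},{"dx":-0.064,"dy":-0.036,"dz":0.13,"ax":0,"ay":0,"az":0}]';  python3 -c "
from h import *
go(-.035,-.118,.014)
f=tipz();cv2.imwrite('pics/c7.png',cv2.resize(f['image'][160:260,185:325],None,fx=5.5,fy=5.5,interpolation=cv2.INTER_CUBIC))"
```

```text
t 7.475 loc [-0.0005 -0.0546] 0.1685 F [-0.4  1.2 -0.1] shift [-0.0636 -0.0343  0.1284] turn [ 0.0006 -0.0012 -0.0037]
time: 8.1
tool_pos: [0.5336, -0.1207, 0.0363]
tool_rot: [-0.001, 0.769, 0.639, 0.0]
contact_force: [0.4, 0.8, 0.2]
gripper_width: -0.003
t 8.1 loc [-0.0374 -0.1155] 0.0363 F [0.4 0.8 0.2] shift [-0.0026  0.0024  0.0222] turn [-0.0011 -0.0016  0.0009]
185 [(-21, -131, 145), (-23, -122, 140), (-30, -113, 127), (-20, -104, 140), (-33, -95, 118)]
187 [(-20, -132, 138), (-21, -123, 135), (-29, -114, 120), (-21, -105, 131), (-27, -95, 119)]
189 [(-21, -132, 129), (-22, -123, 126), (-28, -114, 113), (-24, -105, 117), (-26, -96, 113)]
191 [(-32, -133, 103), (-26, -124, 111), (-27, -115, 107), (-25, -105, 107), (-73, -94, 28)]
193 [(-72, -135, 29), (-24, -125, 105), (-26, -115, 99), (-30, -106, 90), (-70, -95, 22)]
195 [(-72, -136, 19), (-30, -125, 86), (-26, -116, 90), (-32, -106, 78), (-73, -95, 8)]
197 [(-72, -136, 11), (-29, -126, 78), (-28, -116, 78), (-33, -107, 67), (-71, -96, 2)]
199 [(-65, -137, 11), (-30, -127, 67), (-24, -117, 75), (-63, -107, 7), (-63, -96, 5)]
201 [(-61, -138, 9), (-61, -128, 6), (-59, -117, 7), (-59, -107, 4), (-57, -97, 6)]
203 [(-56, -138, 7), (-57, -128, 3), (-54, -118, 5), (-49, -108, 12), (-51, -98, 6)]
205 [(-51, -139, 6), (-50, -129, 5), (-50, -119, 3), (-46, -109, 6), (-44, -99, 7)]
207 [(-47, -140, 2), (-43, -129, 7), (-42, -119, 6), (-41, -109, 6), (-37, -99, 10)]
209 [(-43, -140, -1), (-37, -130, 7), (-38, -120, 3), (-35, -110, 4), (-32, -100, 8)]
```

View pics/c7.png

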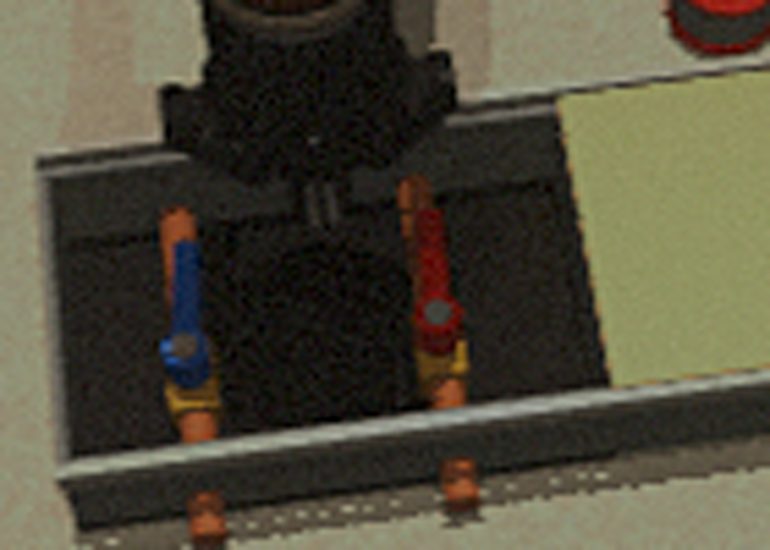

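```bash
python3 -m handwheel '[{"dx":0,"dy":0,"dz":0.0225,"ax":0,"ay":0,"az":0},{"dx":0.01,"dy":0.001,"dz":0.0225,"ax":0,"ay":0,"az":0},{"dx":0.025,"dy":0.002,"dz":0.0225,"ax":0,"ay":0,"az":0},{"dx":0.041,"dy":0.004,"dz":0.0225,"ax":0,"ay":0,"az":0},{"dx":0.048,"dy":0.006,"dz":0.0225,"ax":0,"ay":0,"az":0}]';  python3 -c "
from h import *
go(-.027,-.0595,.014)
f=tipz();cv2.imwrite('pics/c8.png',cv2.resize(f['image'][160:260,185:325],None,fx=5.5,fy=5.5,interpolation=cv2.INTER_CUBIC))"
```

```text
time: 8.78
tool_pos: [0.5498, -0.0751, 0.0171]
tool_rot: [0.001, 0.769, 0.64, 0.0]
contact_force: [-1.4, -0.9, 1.9]
gripper_width: -0.0
t 8.775 loc [-0.0298 -0.0677] 0.0171 F [-1.4 -0.9  1.9] shift [0.0082 0.0028 0.0031] turn [0.0016 0.0005 0.0017]
190 [(-31, -86, 97), (-12, -78, 126), (-36, -67, 85), (-13, -60, 120), (-28, -49, 94)]
192 [(-27, -87, 95), (-14, -78, 115), (-33, -67, 81), (-13, -60, 111), (-25, -49, 89)]
194 [(-23, -87, 92), (-20, -78, 96), (-28, -68, 80), (-19, -59, 92), (-70, -43, 5)]
196 [(-23, -88, 83), (-17, -79, 91), (-24, -69, 77), (-18, -60, 84), (-64, -44, 5)]
198 [(-67, -86, 1), (-24, -79, 70), (-18, -69, 78), (-25, -59, 64), (-56, -45, 8)]
200 [(-58, -87, 5), (-24, -79, 60), (-20, -69, 64), (-25, -59, 54), (-24, -49, 53)]
202 [(-54, -87, 3), (-23, -79, 53), (-20, -70, 56), (-23, -60, 48), (-20, -50, 51)]
204 [(-45, -88, 8), (-34, -79, 25), (-21, -70, 45), (-17, -60, 49), (-12, -51, 54)]
206 [(-41, -89, 5), (-29, -79, 23), (-27, -70, 24), (-9, -62, 53), (-7, -52, 54)]
208 [(-35, -90, 5), (-25, -80, 19), (-22, -70, 23), (-3, -62, 53), (-6, -52, 46)]
210 [(-30, -90, 4), (-21, -81, 18), (-17, -71, 22), (1, -63, 52), (-23, -50, 5)]
212 [(-24, -91, 4), (-21, -81, 7), (-8, -72, 27), (8, -64, 54), (-17, -51, 6)]
214 [(-17, -92, 6), (-16, -82, 5), (13, -74, 55), (14, -65, 54), (-13, -52, 2)]
```

View pics/c8.png

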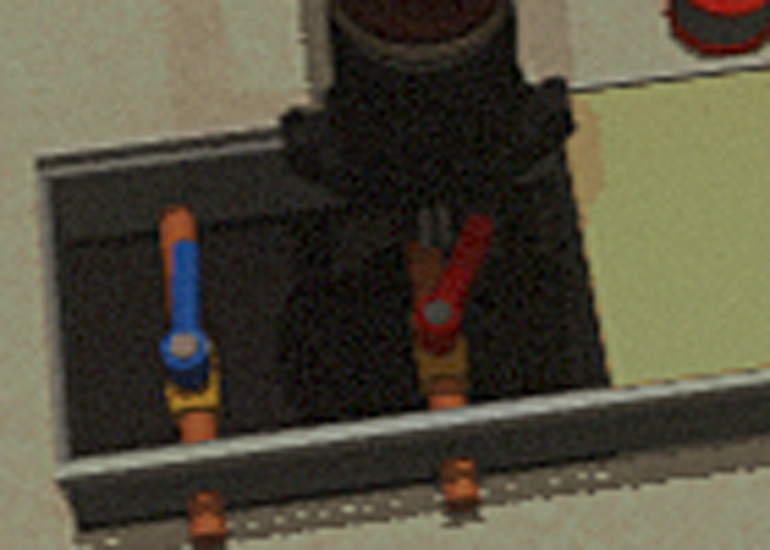

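```bash
python3 -m handwheel '[{"dx":0.008,"dy":0.003,"dz":0.002,"ax":0,"ay":0,"az":0},{"dx":0.015,"dy":0.010,"dz":0.002,"ax":0,"ay":0,"az":0},{"dx":0.020,"dy":0.017,"dz":0.002,"ax":0,"ay":0,"az":0},{"dx":0.0235,"dy":0.024,"dz":0.002,"ax":0,"ay":0,"az":0},{"dx":0.0245,"dy":0.031,"dz":0.002,"ax":0,"ay":0,"az":0}]';  python3 -c "
from h import *
from plant import manip
go(.006,-.043,.014)
f=manip.grab_frame('scene');cv2.imwrite('pics/c9.png',cv2.resize(f['image'][160:260,185:325],None,fx=5.5,fy=5.5,interpolation=cv2.INTER_CUBIC))"
```

```text
time: 9.45
tool_pos: [0.5837, -0.0568, 0.0134]
tool_rot: [-0.001, 0.769, 0.639, -0.0]
contact_force: [-3.9, 4.0, 1.2]
gripper_width: -0.002
t 9.45 loc [ 0.0002 -0.0435] 0.0134 F [-3.9  4.   1.2] shift [ 0.0005  0.0058 -0.0006] turn [-0.0018 -0.0014  0.0003]
```

View pics/c9.png

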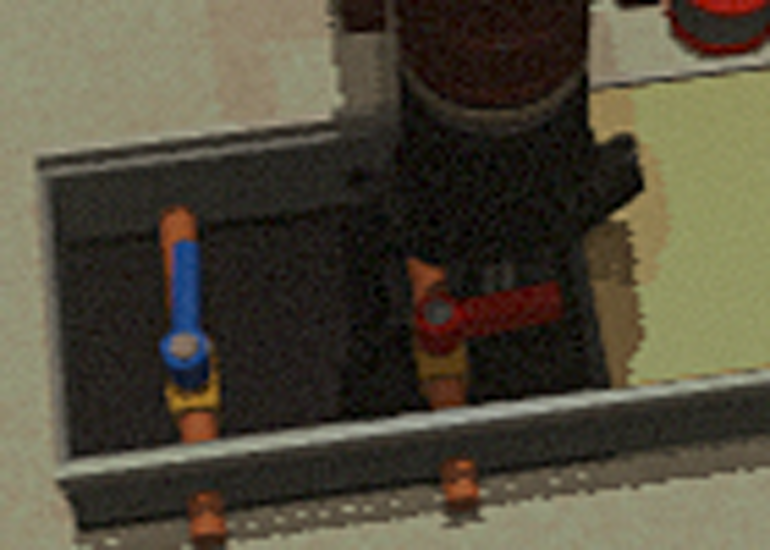

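Nearly shut; press on gently to the stop.

```bash
python3 -m handwheel '[{"dx":0,"dy":0.003,"dz":0,"ax":0,"ay":0,"az":0},{"dx":0,"dy":0.005,"dz":0,"ax":0,"ay":0,"az":0}]';python3 -m handwheel '[{"dx":0,"dy":0.002,"dz":0,"ax":0,"ay":0,"az":0},{"dx":0,"dy":0.003,"dz":0,"ax":0,"ay":0,"az":0}]'
```

```text
time: 9.75
tool_pos: [0.5859, -0.0575, 0.0134]
tool_rot: [-0.004, 0.769, 0.639, -0.002]
contact_force: [-15.8, 5.4, 10.0]
gripper_width: 0.004
time: 10.0
tool_pos: [0.5859, -0.0574, 0.0133]
tool_rot: [-0.007, 0.769, 0.639, -0.005]
contact_force: [-24.7, 7.2, 17.9]
gripper_width: 0.003
```

```bash
python3 -m handwheel '[{"dx":-0.001,"dy":-0.02,"dz":0,"ax":0,"ay":0,"az":0},{"dx":-0.001,"dy":-0.03,"dz":0,"ax":0,"ay":0,"az":0},{"dx":-0.001,"dy":-0.03,"dz":-0.05,"ax":0,"ay":0,"az":0},{"dx":-0.001,"dy":-0.03,"dz":-0.11,"ax":0,"ay":0,"az":0},{"dx":-0.02,"dy":-0.03,"dz":-0.16,"ax":0,"ay":0,"az":0}]';  python3 -m handwheel '[{"dx":-0.01,"dy":-0.05,"dz":0,"ax":0,"ay":0,"az":0},{"dx":-0.01,"dy":-0.10,"dz":-0.02,"ax":0,"ay":0,"az":0},{"dx":-0.01,"dy":-0.10,"dz":-0.02,"ax":0,"ay":0,"az":0}]'; python3 -c "
from h import *
from plant import manip
go(.006,-.043,.014)
for n in('wrist','scene','top'):
  f=manip.grab_frame(n);cv2.imwrite('pics/%s9.png'%n,f['image']);np.savez('pics/%s9.npz'%n,**f)
a=cv2.imread('pics/scene9.png');b=cv2.imread('pics/top9.png')
cv2.imwrite('pics/c10.png',cv2.resize(a[140:270,180:410],None,fx=3.4,fy=3.4,interpolation=cv2.INTER_CUBIC))"
```

```text
time: 10.62
tool_pos: [0.5598, -0.0735, 0.1771]
tool_rot: [0.002, 0.769, 0.64, 0.001]
contact_force: [1.4, 0.8, -0.0]
gripper_width: -0.002
time: 11.0
tool_pos: [0.4582, -0.0654, 0.1967]
tool_rot: [0.003, 0.769, 0.639, 0.002]
contact_force: [0.6, 0.5, -0.8]
gripper_width: 0.001
t 11.0 loc [-0.1216 -0.0749] 0.1967 F [ 0.6  0.5 -0.8] shift [0.0322 0.1263 0.1835] turn [ 0.0071  0.0012 -0.0006]
```

View pics/c10.png

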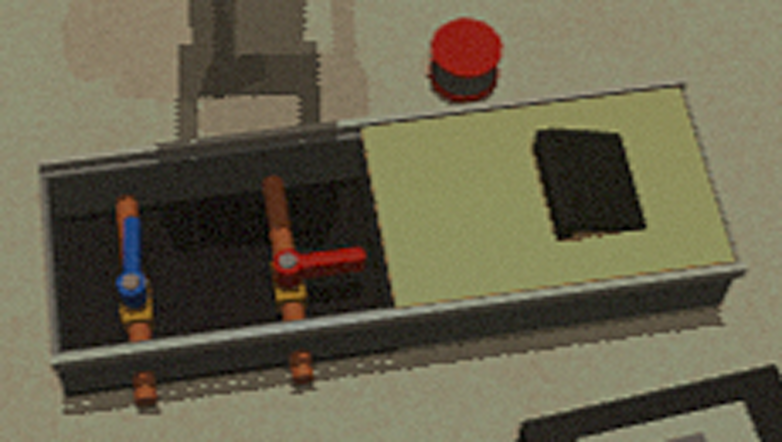

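View pics/top9.png

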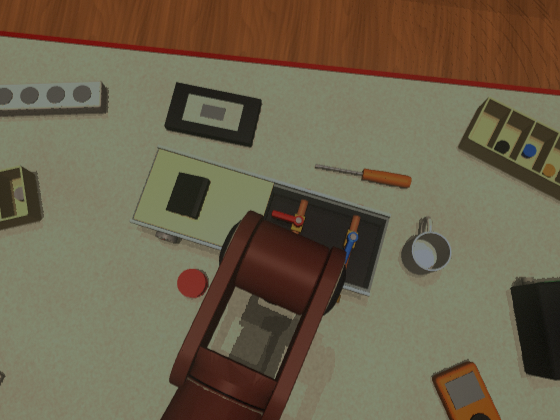

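View pics/wrist9.png

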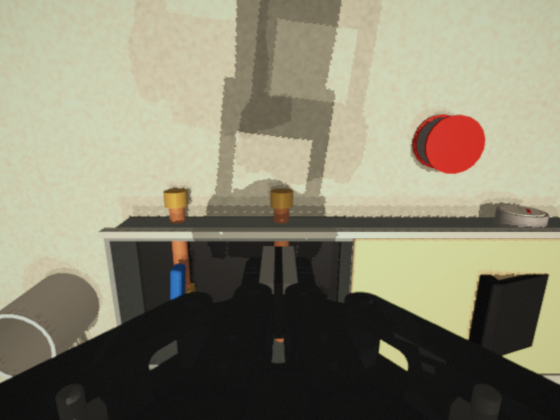

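```bash
python3 -c "
from h import *
f=dict(np.load('pics/scene9.npz'));g=lambda u,v,z=.054:w2l(ray(f,180+u/3.4,140+v/3.4,z))
a,b=g(288,261),g(363,254);print(a,b,np.arctan2(b[1]-a[1],-(b[0]-a[0])))
a,b=g(131,282),g(132,220);print(a,b,np.arctan2(b[1]-a[1],-(b[0]-a[0])))
f0=dict(np.load('pics/scene6.npz'));h=lambda u,v:w2l(ray(f0,185+u/5.5,170+v/5.5,.054))
a,b=h(184,290),h(186,190);print('blue before',np.arctan2(b[1]-a[1],-(b[0]-a[0])))
print('cover edge',g(362,126,.0695),g(396,307,.0695))
for n in('scene','top'):
  i=cv2.imread(f'pics/{n}0.png').astype(int);j=cv2.imread(f'pics/{n}9.png').astype(int);d=abs(i-j).sum(2)>90
  for nm,(r0,r1,c0,c1) in {'scene':{'mug':(212,272,135,182),'spool':(142,172,303,332),'cass':(245,310,330,428),'drv':(268,305,182,278)},'top':{'mug':(210,280,395,460),'spool':(262,302,172,212),'cass':(78,150,160,265),'drv':(155,192,310,415)}}[n].items(): print(n,nm,d[r0:r1,c0:c1].sum())
"
```

```text
[ 0.02030003 -0.07117236] [ 0.02268147 -0.01806213] 1.615605757182693
[ 0.02035903 -0.18202687] [-0.02947313 -0.17691531] 0.10221802976898835
blue before 0.10555827651358918
cover edge [-0.07396609 -0.00333743] [ 0.07501702 -0.0041104 ]
scene mug 0
scene spool 0
scene cass 0
scene drv 0
top mug 0
top spool 94
top cass 3
top drv 0
```

```bash
python3 -c "
from plant import manip
print(manip.job_done())"
```

```text
the job is handed in; nothing more can be done
None
```

The dusting gun's air is shut off: I slid the cover fully open, then pushed the red handle clockwise to its stop. I handed the job in at about 11 s with the arm backed off and touching nothing.

**Fingertip height:** On the first pass the fingers slid over the cover ridge without touching it. The depth image showed the real fingertips about 27 mm above the reported TCP, so I went lower by that much for both pushes.

**Last checks:**
- **Cover:** Its edge is at about y = -4 mm in the box frame, where fully open should be -5 mm. The push force had risen to about 21 N at the stop.
- **Red handle:** It reads about 1.6 rad in the image. It stopped moving while the push force rose to about 25 N, so it is against its stop.
- **Blue handle:** Unchanged at about 0.10 rad before and after.
- **Loose items:** The scene view shows no pixel change at the mug, spool, cassette or screwdriver. The top view agrees, except for 94 changed pixels around the spool. I took those to be the arm's shadow, but did not look into it further.

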